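# Find the gauge ring that the new rolling-pin spindle passes

## Robot

A 7-joint arm with a two-finger parallel gripper is mounted at the origin on a cart in front of the work surface, level with it; the furniture and walls round the work are solid. World frame = base frame: x ahead of the robot, y to its left, z up, the work surface at z = 0. Lengths are in m, angles in rad, forces in N, time in s.
With the tool pointing down it reaches from about 0.425 to 0.875 m from the base axis. Payload 8.4 kg.
Tool frame: the origin (TCP) lies midway between the tips of the shut fingers; the grasp point (between the pads) lies 19 mm behind it; z points along the fingers, y is the line along which they close (so a half turn about z gives the same grasp; the last joint's range is limited). The gripper opens to 85 mm and grips with 20 to 120 N. Pads are 22 mm wide; open, the fingers measure 114 mm over their backs; the gripper's body (76 mm by 85 mm) begins 54 mm behind the grasp point. The pads swing forward as they close: fully open they stand 13 mm farther back than shut.
Start: joints at [1.226, 0.333, 0.04, 1.465, -0.013, 1.343, -0.059], TCP at [0.158, -0.63, 0.231] pointing down, gripper open.
Joint ranges: [-2.58, 2.58], [-0.38, 2.09], [-1.3, 1.39], [0.25, 2.4], [-1.5, 4.64], [0.08, 2.09], [-2.65, 2.65]. Speed limits (rad/s): [2.22, 2.22, 2.79, 2.79, 3.14, 3.14, 3.14].

## Interface

Orientations are given as a rotation vector (axis times angle).
In Python, from station import * gives the robot as it stands. Calls block until the motion is done:
- reach(position, orientation): joint-space move of the TCP to a pose.
- movel(position, v=0.15, attitude=None): straight line of the TCP; attitude=None keeps the orientation; v is the mean speed in m/s.
- goto_joints(angles): joint-space move.
- move_gripper(opening): finger opening in m; the grip force is fixed at half the most; returns when the fingers have stopped.
- dwell(seconds).
- inverse_kinematics(position, orientation): joint angles nearest the present ones, or None.
- read_camera(name): name is "scene" or "top" or "wrist"; returns (picture, depth): 480x640x3 uint8, red, green, blue; 480x640 float32, m along the optical axis (not along the pixel's ray), 0 where there is no reading.
- camera_info(name): a dict with "fov_y" (degrees; the focal length in pixels is half the picture's height over the tangent of half this angle, whatever the lens; pixels are square), "cx", "cy" (the principal point, pixels), "pose" (4x4, takes a point from camera to world coordinates). Camera axes: x right, y up, looking along -z (the intrinsics and any distortion apply to the point x, -y, -z); pixel columns grow to the right and rows downward; lengths in m; the calibration is good to about 2 mm. A picture is of the moment at which its call begins: read the wrist's pose just before it. camera_info takes no time and is no camera call; for the wrist camera it gives the pose at the moment of the call.
A pose or a line that the arm cannot do raises IKError and nothing moves.
- close_job(): hands the job in; it is judged then, once.
Readings, each from a call of its own:
- get_time(): time.
- get_joint_pos(): joint angles.
- get_dq(): joint speeds.
- get_joint_efforts(): joint torques, N m.
- get_ee_pos(): TCP position.
- get_orientation(): TCP orientation.
- get_ft_force(): force on the tool from outside, world axes, zero at the start.
- get_ft_torque(): the same for the moment, N m.
- get_opening(): finger opening in m.
- get_finger_force(): force on a finger pad.
Only numpy, scipy, OpenCV 4.12 (cv2) and the standard library are available. Lean on these libraries where they do the work, as an engineer would, in place of code of your own. Each camera call takes 0.05 s, during which the arm holds its last target. There are 200 camera calls.

## Task

The new wooden spindle for the rolling pin must be sized on the three steel gauge rings lying on the oak stand; the rings were put back in no particular order and two of them are too tight. Lift the spindle out of its holder, ease it gently into one ring after another, feeling for each bore and never forcing it, until one lets it through cleanly. Keep hold of it until its foot is down, then leave it standing upright right through that ring on the worktop, let go of, and leave everything else where it is.

Things in the scene. Friction and masses are not known exactly. Their poses are not given: they have to be found in the camera images.
- spindle: the pale wooden spindle, a plain round rod 16 mm in diameter and 140 mm long, 60 g, foot edge bevelled 1.5 mm at 45 degrees; it starts upright in the holder. Origin at the centre of its foot, z along it to its top
- spindle_top (a point): centre of the spindle's upper end face, 140 mm above its origin
- holder: low dark turned wooden cup, fixed to the worktop, 64 mm in diameter and 34 mm high, with a 21 mm bore whose floor is 6 mm above the worktop. Origin at the centre of its underside
- gauge: fixed oak stand, 80 mm (x) by 270 mm (y), its board's top 52 mm above the worktop, open below the board down to the worktop. Three 34 mm openings in the board, 85 mm apart along its y axis; over each lies a fixed steel ring 50 mm across and 24 mm high. Origin at the centre of its underside on the worktop
- place_1 (a point): nominal ring centre at the stand's +y end, at the ring's top, 76 mm above the worktop; axes as the stand's. One ring's bore is 18 mm: the spindle passes; the others' 14 and 12.4 mm: refused. Which ring lies in which place changes and is not reported. Each ring lies up to 4 mm off its place in x and in y, also not reported: the bore must be felt for or seen
- place_2 (a point): nominal ring centre in the middle of the stand, otherwise as place_1. Every ring's mouth is a 30 mm countersink that narrows at 45 degrees to its bore. Off-centre, the foot lands on the slope, which pushes it sideways towards the bore
- place_3 (a point): nominal ring centre at the stand's -y end, otherwise as place_1. In a ring that is too tight the centred foot stops about 8.5 mm below the ring's top; in the ring that fits it slides on to the worktop, 76 mm below. More than 25 N on a ring, or on the stand, is forcing it
- salt_shaker: glass salt shaker, 44 mm wide, 90 mm high, loose bystander; origin at its underside
- pepper_mill: dark wooden pepper mill, 58 mm wide, 170 mm high, loose bystander; origin at its underside
- tea_light: small tea light, 38 mm wide, 16 mm high, loose bystander; origin at its underside
- spice_0: spice jar with a screw cap, 45 mm wide, 106 mm high, loose bystander; origin at its underside
Things that resemble listed ones, but are neither listed nor needed, are in the scene too. There is more than one size of the spindle; the one meant has the size given above.

How it is judged:
By the outcome, as a careful person would: the job done as asked, in the order asked, and still so for the second after the job is handed in, with the robot touching nothing.
It also fails if it takes over 70 s, if anything falls off the work surface, if the arm or the gripper's body presses on something with over 40 N, if the wrist force passes 120 N, or if a joint passes its speed limit or range.

## Working session

There is one attempt and no reset: what is moved stays moved. The work goes in short steps, each a Python script; the robot and the scene stay as the last script left them, time stands still between calls to the robot, and variables do not carry over. Pictures are saved under pics/ and viewed, at most 10 in all, crops included, and the job is handed in when it is done.

```bash
ls; mkdir -p pics
python3 - <<'E'
from station import *
import cv2, numpy as np
for n in ("scene","top"):
    p,d=read_camera(n); i=camera_info(n)
    cv2.imwrite(f"pics/{n}0.png",p[:,:,::-1]); np.savez(f"{n}0.npz",p=p,d=d)
    print(n,{k:(v if k!='pose' else np.round(v,4).tolist()) for k,v in i.items()}, (d>0).mean())
print(get_ee_pos(),get_orientation(),get_time(),get_ft_force())
E
```

```text
pics
scene {'fov_y': 46.780401900477486, 'cx': 319.36865664189537, 'cy': 239.58087873875607, 'pose': [[0.8844, 0.3444, -0.3149, 0.1765], [-0.4663, 0.6252, -0.6258, -0.7691], [-0.0186, 0.7004, 0.7135, 0.8658], [0.0, 0.0, 0.0, 1.0]]} 0.996171875
top {'fov_y': 54.35262580686522, 'cx': 315.7614796594282, 'cy': 240.57807343618637, 'pose': [[0.0883, 0.9747, -0.2054, 0.294], [-0.9961, 0.0871, -0.0147, -0.1121], [0.0036, 0.2059, 0.9786, 1.1492], [0.0, 0.0, 0.0, 1.0]]} 0.9960872395833333
[ 0.15804669 -0.63005774  0.23049294] [-3.11642104e+00 -3.84929216e-01  3.96095284e-04] 0.1 [ 0.03967529 -0.39555959  0.25649816]
```

View pics/scene0.png

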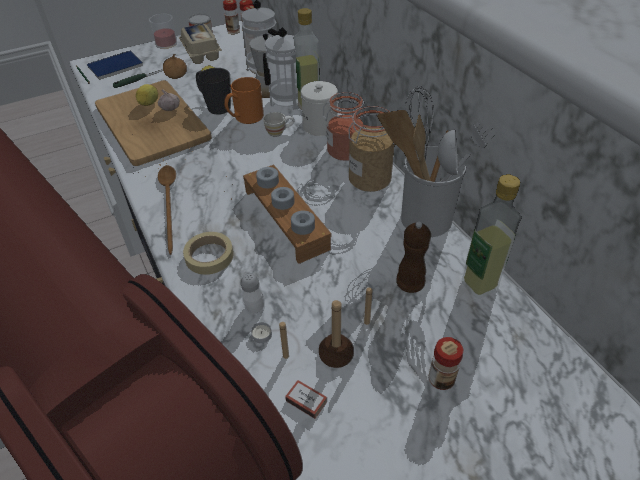

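View pics/top0.png

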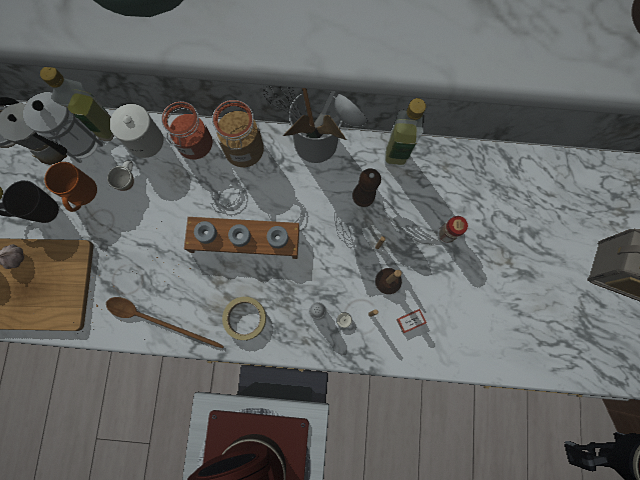

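Three upright rods could be taken for the spindle: the thick one in the dark holder (scene 336,325; top 393,276), a thinner one at scene (284,340), top (374,313), and another thin one at scene (367,305), top (380,242). The holder one matches the description. The oak stand has rings at top (204,232), (239,235) and (277,237). Next I measure, with a close crop to check the choice.

```bash
cat > h.py <<'E'
import numpy as np, cv2
from station import *
def K(i):
    f=240/np.tan(np.radians(i['fov_y'])/2); return f,i['cx'],i['cy']
def ray(i,u,v):
    f,cx,cy=K(i); P=np.array(i['pose']); d=P[:3,:3]@np.array([(u-cx)/f,-(v-cy)/f,-1]); return P[:3,3],d
def onplane(i,u,v,z):
    o,d=ray(i,u,v); return o+d*(z-o[2])/d[2]
def proj(i,X):
    f,cx,cy=K(i); P=np.array(i['pose']); c=P[:3,:3].T@(np.asarray(X)-P[:3,3]); return cx+f*c[0]/-c[2], cy-f*c[1]/-c[2]
def cloud(i,d):
    v,u=np.mgrid[:480,:640]; f,cx,cy=K(i); P=np.array(i['pose'])
    c=np.stack([(u-cx)/f*d,-(v-cy)/f*d,-d],-1); return c@P[:3,:3].T+P[:3,3]
E
python3 - <<'E'
from h import *
A=np.load('top0.npz'); p,d=A['p'],A['d']; it=camera_info('top'); X=cloud(it,d)
S=np.load('scene0.npz'); isc=camera_info('scene'); XS=cloud(isc,S['d'])
print('table z',np.median(X[330:360,260:300,2]))
# stand: wood colour mask
hsv=cv2.cvtColor(p,cv2.COLOR_RGB2HSV)
m=((abs(X[...,2]-.052)<.008)); m[:200]=0;m[270:]=0;m[:,:170]=0;m[:,310:]=0
c=max(cv2.findContours(m.astype('uint8'),cv2.RETR_EXTERNAL,cv2.CHAIN_APPROX_NONE)[0],key=cv2.contourArea)[:,0]
w=np.array([onplane(it,u,v,.052)[:2] for u,v in c]); r=cv2.minAreaRect((w*1000).astype(np.float32)); print('stand',r)
# rings: top faces
for nm,XX,i in(('top',X,it),('scene',XS,isc)):
    m=(abs(XX[...,2]-.076)<.007)&(abs(XX[...,0]-r[0][0]/1000)<.06)&(abs(XX[...,1]-r[0][1]/1000)<.14)
    for c in cv2.findContours(m.astype('uint8'),cv2.RETR_EXTERNAL,cv2.CHAIN_APPROX_NONE)[0]:
        if len(c)<20: continue
        w=np.array([onplane(i,u,v,.076)[:2] for u,v in c[:,0]])*1000
        print(nm,'ring',c[:,0].mean(0),cv2.minEnclosingCircle(w.astype(np.float32)),cv2.fitEllipse(w.astype(np.float32)))
# tall rods
for nm,XX,i in(('top',X,it),('scene',XS,isc)):
    o=onplane(it,388,280,.034); 
    for lo,hi in((.1,.2),(.02,.045)):
        m=(XX[...,2]>lo)&(XX[...,2]<hi)&(np.hypot(XX[...,0]-o[0],XX[...,1]-o[1])<.15)
        n,l,st,ce=cv2.connectedComponentsWithStats(m.astype('uint8'))
        for k in range(1,n):
            if st[k,4]>15: q=XX[l==k]; print(nm,lo,'px',ce[k].round(),st[k,4],'med',np.median(q,0).round(4),'zmax',q[:,2].max().round(4), np.ptp(q[:,:2],axis=0).round(3))
s=S['p'][270:410,230:410,::-1]; t=p[225:345,330:490,::-1]; g=p[205:265,180:305,::-1]
f=lambda a:cv2.resize(a,(400,300),interpolation=cv2.INTER_CUBIC)
cv2.imwrite('pics/crop1.png',np.vstack([np.hstack([f(s),f(t)]),cv2.resize(g,(800,300),interpolation=cv2.INTER_CUBIC)]))
E
```

```text
table z 0.00046753735980886724
stand ((520.1087646484375, 83.87911987304688), (81.93318176269531, 270.4170837402344), 1.7811565399169922)
top ring [276.60344828 236.        ] ((521.9658813476562, -3.53743577003479), 25.309911727905273) ((522.122314453125, -3.6438260078430176), (47.77125930786133, 49.06658935546875), 97.46372985839844)
top ring [238.27118644 234.27118644] ((517.698974609375, 86.90029907226562), 25.502370834350586) ((518.146240234375, 86.77071380615234), (48.181068420410156, 49.190887451171875), 122.58709716796875)
top ring [204.         231.37931034] ((518.2557983398438, 167.5699462890625), 25.59479331970215) ((518.1646728515625, 167.99375915527344), (47.77393341064453, 49.721439361572266), 131.85951232910156)
scene ring [302.66129032 219.35483871] ((521.246826171875, -8.209002494812012), 28.4569034576416) ((522.0919189453125, -6.964588642120361), (48.63857650756836, 52.46786880493164), 170.03976440429688)
scene ring [282.4516129  195.24193548] ((518.4338989257812, 82.50834655761719), 28.030975341796875) ((518.0150146484375, 83.42559051513672), (49.36555862426758, 53.26586151123047), 167.2716522216797)
scene ring [266.7962963 174.2962963] ((516.598388671875, 164.08082580566406), 28.77640151977539) ((517.6090087890625, 164.93292236328125), (48.105857849121094, 53.801700592041016), 159.90354919433594)
top 0.1 px [396. 274.] 71 med [ 0.447  -0.2765  0.1444] zmax 0.1486 [0.015 0.016]
top 0.02 px [388. 281.] 317 med [ 0.4432 -0.2737  0.0314] zmax 0.0448 [0.054 0.056]
scene 0.1 px [336. 311.] 197 med [ 0.4478 -0.2838  0.1309] zmax 0.1479 [0.016 0.016]
scene 0.02 px [367. 314.] 47 med [ 0.5316 -0.2521  0.0318] zmax 0.0448 [0.01  0.008]
scene 0.02 px [336. 347.] 544 med [ 0.4449 -0.2877  0.0311] zmax 0.0448 [0.053 0.051]
scene 0.02 px [285. 348.] 49 med [ 0.3655 -0.2457  0.0323] zmax 0.0449 [0.011 0.007]
```

View pics/crop1.png

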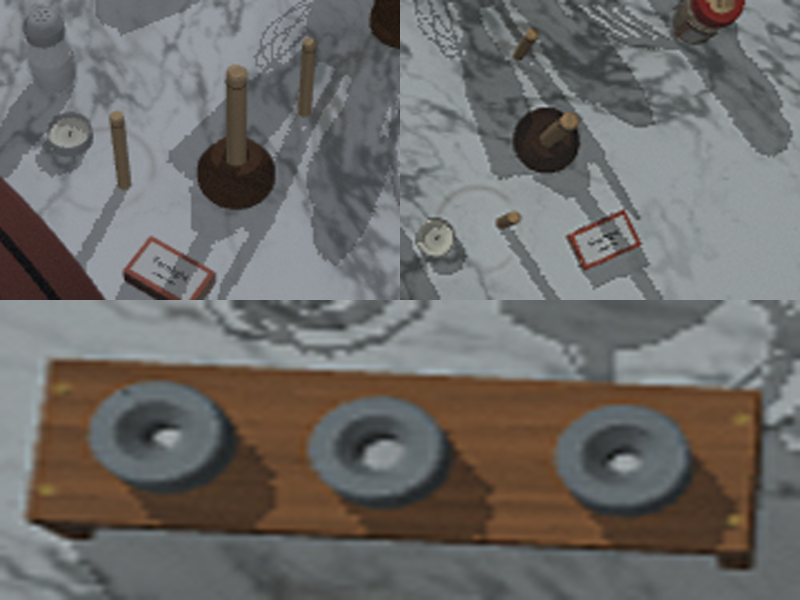

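The crop confirms the thick rod, centred in the holder; the two thin rods stand free on the worktop. The middle ring (crop 380,455) seems to have the widest bore. The two cameras disagree by about 4 mm in y, so I'll measure the rings and spindle with the wrist camera at the same attitude, so that its bias cancels.

```bash
python3 - <<'E'
from h import *
O=[np.pi,0,0]
def snap(n):
    i=camera_info('wrist'); p,d=read_camera('wrist'); np.savez(n+'.npz',p=p,d=d,**{k:i[k] for k in i}); cv2.imwrite(f'pics/{n}.png',p[:,:,::-1]); print(n,get_ee_pos().round(4),np.round(i['pose'],3).tolist(),i['fov_y'],get_time())
q=inverse_kinematics([.52,.085,.32],O); print(q)
reach([.52,.085,.32],O); snap('w_stand')
reach([.446,-.28,.32],O); snap('w_spin'); print(get_joint_pos().round(2))
E
python3 -c "
import cv2,numpy as np
a=[cv2.resize(cv2.imread('pics/%s.png'%n),(400,300),interpolation=cv2.INTER_AREA) for n in('w_stand','w_spin')]
cv2.imwrite('pics/w1.png',np.hstack(a))"
```

```text
[ 0.73009821  0.15849474 -1.07638693  1.57937722  0.13987239  1.48733584
 -1.92353481]
w_stand [0.5202 0.0842 0.3198] [[-0.002, 0.947, 0.322, 0.603], [-1.0, -0.002, -0.0, 0.084], [0.0, -0.322, 0.947, 0.462], [0.0, 0.0, 0.0, 1.0]] 63.18093027199226 2.9917
w_spin [ 0.4469 -0.2784  0.3202] [[0.002, 0.947, 0.321, 0.53], [-1.0, 0.002, 0.001, -0.279], [0.0, -0.321, 0.947, 0.462], [0.0, 0.0, 0.0, 1.0]] 63.18093027199226 4.4333
[ 1.44  0.15 -1.06  1.58  0.13  1.49 -1.2 ]
```

View pics/w1.png

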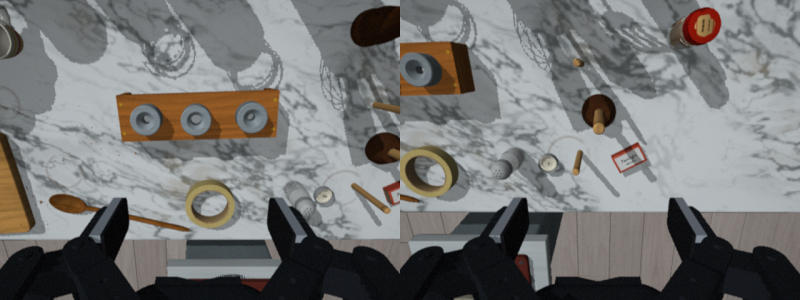

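The left half shows the stand with three rings at about (290,238), (392,240) and (504,236) in full-picture pixels. The right half shows the spindle at about (318,240) with the holder behind it. Next I fit circles to them and measure the bores.

Run:
```python
from h import *
def load(n):
    A=np.load(n+'.npz'); return A['p'],A['d'],{k:A[k] for k in('fov_y','cx','cy','pose')}
p,d,i=load('w_stand'); X=cloud(i,d)
m=(abs(X[...,2]-.076)<.005)&(abs(X[...,0]-.52)<.06)&(abs(X[...,1]-.085)<.15)
for c in cv2.findContours(m.astype('uint8'),cv2.RETR_EXTERNAL,cv2.CHAIN_APPROX_NONE)[0]:
    if len(c)<30: continue
    w=np.array([onplane(i,u,v,.076)[:2] for u,v in c[:,0]])*1000
    (x,y),ax,_=cv2.fitEllipse(w.astype(np.float32))
    # width of see-through: depth z<0.02 (table) inside ring
    h=(X[...,2]<.02)&(d>0)&(np.hypot(X[...,0]-x/1000,X[...,1]-y/1000)<.03)
    hh=h&(cv2.fillPoly(np.zeros(h.shape,'uint8'),[c],1)>0); v,u=np.nonzero(hh)
    z=np.array([onplane(i,a,b,.0) for a,b in((u.min()-.5,v.mean()),(u.max()+.5,v.mean()))]) if len(u) else np.zeros((2,3))
    print('ring',c[:,0].mean(0).round(),(round(x,1),round(y,1)),np.round(ax,1),'hole px',hh.sum(),'rows',np.ptp(v)+1,'cols',np.ptp(u)+1)
m=(abs(X[...,2]-.052)<.005)&(abs(X[...,0]-.52)<.06)&(abs(X[...,1]-.085)<.15)
c=max(cv2.findContours(m.astype('uint8'),cv2.RETR_EXTERNAL,cv2.CHAIN_APPROX_NONE)[0],key=cv2.contourArea)[:,0]
w=np.array([onplane(i,u,v,.052)[:2] for u,v in c]); print('stand',cv2.minAreaRect((w*1000).astype(np.float32)))
p,d,i=load('w_spin'); X=cloud(i,d)
near=np.hypot(X[...,0]-.446,X[...,1]+.28)<.04
m=(X[...,2]>.143)&(X[...,2]<.16)&near; v,u=np.nonzero(m)
c=max(cv2.findContours(m.astype('uint8'),cv2.RETR_EXTERNAL,cv2.CHAIN_APPROX_NONE)[0],key=cv2.contourArea)[:,0]
w=np.array([onplane(i,a,b,.146)[:2] for a,b in c])*1000
print('spindle top',cv2.fitEllipse(w.astype(np.float32)),X[m].mean(0),u.mean(),v.mean())
m=(abs(X[...,2]-.034)<.004)&near
c=max(cv2.findContours(m.astype('uint8'),cv2.RETR_EXTERNAL,cv2.CHAIN_APPROX_NONE)[0],key=cv2.contourArea)[:,0]
w=np.array([onplane(i,a,b,.034)[:2] for a,b in c])*1000; print('holder',cv2.minEnclosingCircle(w.astype(np.float32)))
for z in(.05,.08,.11,.135):
    m=(abs(X[...,2]-z)<.006)&near; print(z,m.sum(),X[m].mean(0).round(4), X[m][:,1].min().round(4),X[m][:,1].max().round(4),X[m][:,0].max().round(4))
print(get_ee_pos())
```

```text
ring [313. 192.] (522.7, 86.8) [48.8 49.2] hole px 173 rows 14 cols 16
ring [233. 192.] (522.8, 167.8) [48.9 49.5] hole px 80 rows 10 cols 10
ring [403. 188.] (526.6, -3.1) [48.7 49.4] hole px 59 rows 9 cols 9
stand ((524.565185546875, 83.50282287597656), (80.47527313232422, 269.58026123046875), 1.7207592725753784)
spindle top ((453.0296325683594, -280.14727783203125), (14.879009246826172, 15.156824111938477), 123.60287475585938) [ 0.45285462 -0.28013876  0.14507267] 317.87226277372264 205.21532846715328
holder ((454.0247802734375, -280.7976989746094), 21.997344970703125)
0.05 28 [ 0.4588 -0.2799  0.0504] -0.2871 -0.2722 0.4605
0.08 31 [ 0.4588 -0.2799  0.0803] -0.2874 -0.2725 0.4606
0.11 43 [ 0.4587 -0.2806  0.11  ] -0.2877 -0.2722 0.4607
0.135 56 [ 0.4587 -0.2801  0.1353] -0.288 -0.2725 0.4605
[ 0.4469133  -0.27835939  0.3201859 ]
```

The middle ring is clearly the widest: its see-through is about 15 px, against about 10 and 9 px for the others. Both offsets come from the same camera, so the step from spindle to ring is reliable. Now I grasp and lift.

Run:
```python
from h import *
O=[np.pi,0,0]
move_gripper(.05)
movel([.450,-.280,.20],v=.15,attitude=O)
movel([.450,-.280,.103],v=.08); dwell(.2)
print(get_ee_pos(),get_ft_force().round(2))
move_gripper(0.0); dwell(.2)
print(get_ee_pos(),get_opening(),get_finger_force(),get_ft_force().round(2),get_ft_torque().round(3))
movel([.450,-.280,.15],v=.05); dwell(.1); print(get_ft_force().round(2),get_opening())
movel([.450,-.280,.26],v=.15); dwell(.3); print(get_ee_pos(),get_orientation(),get_ft_force().round(2),get_ft_torque().round(3),get_opening(),get_time())
p,d=read_camera('wrist'); cv2.imwrite('pics/held.png',p[:,:,::-1]); p,d=read_camera('scene'); cv2.imwrite('pics/held2.png',p[:,:,::-1])
a=cv2.resize(cv2.imread('pics/held.png'),(400,300)); b=cv2.resize(cv2.imread('pics/held2.png')[150:420,220:580],(400,300)); cv2.imwrite('pics/h1.png',np.hstack([a,b]))
```

```text
[ 0.4501311 -0.2801579  0.1033062] [-0.11 -0.79  0.59]
[ 0.45015522 -0.27997799  0.10316014] 0.014319860570939286 58.36521863937378 [-0.31  0.19  4.84] [ 0.131  0.138 -0.066]
[ 0.24  0.04 -0.49] 0.01469875769730604
[ 0.44981112 -0.27987121  0.25947842] [-3.14092399e+00 -2.05643629e-04  8.64043931e-04] [ 0.07 -0.04 -0.26] [-0.048  0.002 -0.035] 0.014735968337836422 10.3667
```

View pics/h1.png

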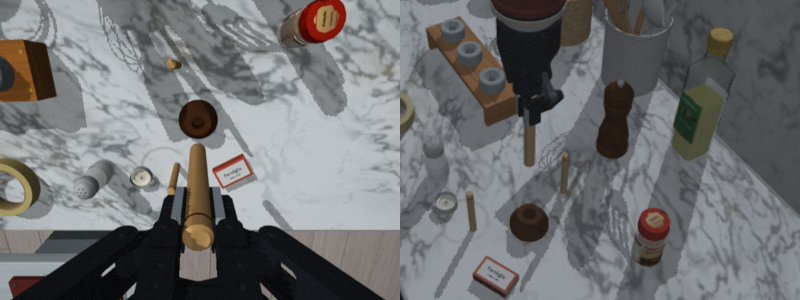

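The wrist view shows the spindle upright between the pads, from (198,150) to (198,232), with the holder empty at (198,118). Next is a guarded, compliant descent into the middle ring.

```bash
cat > feel.py <<'E'
from h import *
def feel(x,y,z,zend,f0,step=.002,lim=3.,v=.03):
    """descend in steps; on contact follow the lateral force; stop when refused"""
    n=0; log=[]; fmax=0
    while z>zend+1e-5:
        z2=max(z-step,zend); movel([x,y,z2],v=v); F=get_ft_force()-f0; fmax=max(fmax,F[2])
        if F[2]>lim or np.hypot(*F[:2])>2.:
            log.append((np.round([x*1e3,y*1e3,z2*1e3],1).tolist(),F.round(1).tolist()))
            n+=1
            if n>25 or F[2]>12: break
            L=np.hypot(*F[:2])
            if L>.7: x+=F[0]/L*.0006; y+=F[1]/L*.0006
            if F[2]>lim: z2+=step*.5
            movel([x,y,z2],v=v)
        z=z2
    for l in log: print(*l)
    print('end',x,y,z,'fmax',fmax,'F',(get_ft_force()-f0).round(2),get_ee_pos().round(4),get_time()); return x,y,z
E
python3 - <<'E'
from feel import *
movel([.450,-.280,.26],v=.1)
movel([.5197,.0869,.26],v=.2); movel([.5197,.0869,.185],v=.1); dwell(.3)
f0=get_ft_force(); np.save('f0.npy',f0); print(f0.round(2))
i=camera_info('wrist'); p,d=read_camera('wrist'); cv2.imwrite('pics/over.png',p[:,:,::-1])
s=feel(.5197,.0869,.185,.150,f0); np.save('s.npy',s)
E
```

```text
[ 0.44  0.14 -0.2 ]
end 0.5197 0.0869 0.15 fmax 0.46024350968097116 F [-0.34  0.22  0.43] [0.5197 0.0869 0.15  ] 18.4833
```

No contact, and the foot is already about 23 mm below the ring's top, past the 8.5 mm stop of a tight ring. Continuing down to the worktop, gently.

Run:
```python
from feel import *
f0=np.load('f0.npy'); x,y,z=np.load('s.npy')
x,y,z=feel(x,y,z,.100,f0,step=.004)
while z>.092:
    z-=.0005; movel([x,y,z],v=.02); dwell(.05); F=get_ft_force()-f0
    print(round(z,4),F.round(2))
    if F[2]>2.5: break
np.save('s.npy',[x,y,z])
p,d=read_camera('scene'); cv2.imwrite('pics/dn.png',cv2.resize(p[130:310,200:440,::-1],(800,600),interpolation=cv2.INTER_CUBIC)); print(get_ee_pos(),get_opening(),get_time())
```

```text
end 0.5197 0.0869 0.1 fmax 0.6798270290131966 F [-0.63  0.46  0.19] [0.5196 0.0869 0.0999] 22.1333
0.0995 [ 0.29 -0.25 -0.26]
0.099 [-0.2   0.07 -0.48]
0.0985 [-0.41 -0.75  0.08]
0.098 [0.26 0.32 0.  ]
0.0975 [-0.14  0.38 -0.75]
0.097 [-1.08 -0.12  4.07]
[0.51984643 0.08699248 0.09718471] 0.014618738918118686 23.9833
```

View pics/dn.png

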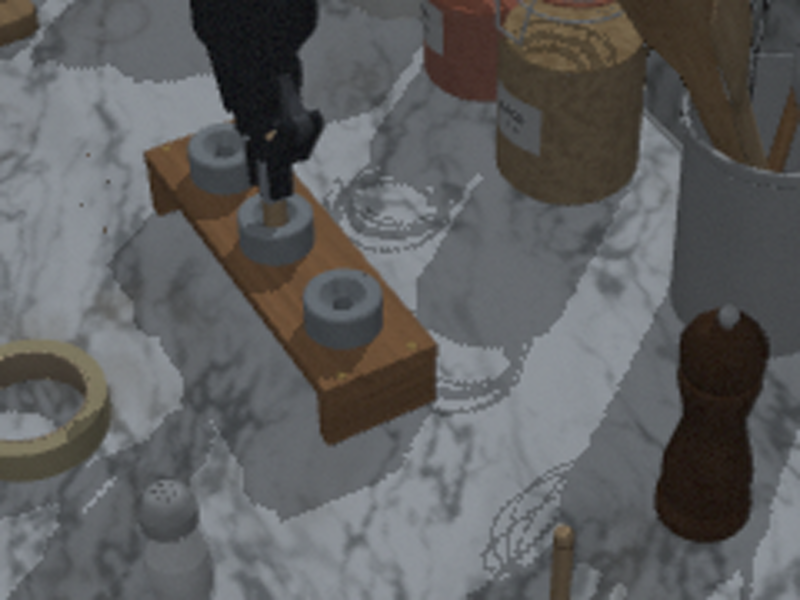

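The picture shows the spindle in the middle ring (275,215), and contact came exactly at the predicted worktop height. Releasing and withdrawing straight up.

Run:
```python
from h import *
x,y,z=np.load('s.npy')
move_gripper(.05); dwell(.3); print(get_opening(),get_ft_force().round(2))
movel([x,y,.20],v=.08); movel([x,y,.32],v=.15); dwell(.3)
p,d=read_camera('wrist'); cv2.imwrite('pics/f1.png',p[:,:,::-1]); i=camera_info('wrist'); X=cloud(i,d)
m=(X[...,2]>.12)&(X[...,2]<.16)&(np.hypot(X[...,0]-x,X[...,1]-y)<.03); print(m.sum(),X[m].mean(0),X[m][:,2].max())
p2,_=read_camera('scene')
cv2.imwrite('pics/fin.png',np.hstack([cv2.resize(p[:,:,::-1],(400,300)),cv2.resize(p2[:,:,::-1],(400,300))])); print(get_ft_force().round(2),get_time())
```

```text
0.049805932614857606 [0.09 0.4  0.25]
343 [0.52415506 0.08669318 0.13682827] 0.14133230828667925
[-0.06  0.77 -0.51] 27.5083
```

View pics/fin.png

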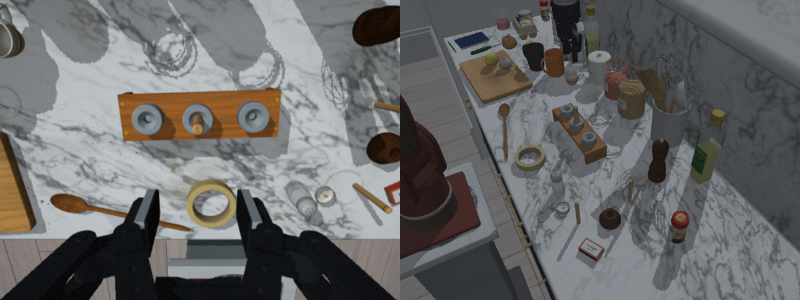

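The spindle stands upright through the middle ring (wrist view 198,122), with its top at z ≈ 0.14 m. The gripper is clear, and everything else looks undisturbed.

```bash
python3 -c "
from station import *
print(close_job())"
```

```text
the job is handed in; nothing more can be done
None
```

The spindle stands upright on the worktop through the middle ring (place_2), released, and the job was handed in at about 27.5 s; I picked that ring by its visibly wider bore, so the other two were never tried.

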